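# Index the crucible carousel to its next station

### The job

Press the carousel's brass plunger button down with the fingertips to free the carousel, push it round counter-clockwise (seen from above) to the next notch, and let the plunger spring fully out there so that the carousel is locked again. Only press and push, with no lifting; do not turn it the wrong way or well past that notch. Leave the crucibles standing in their seats and everything else on the bench where it is.

Things in the scene. Friction and masses are not known exactly. Their poses are not given: they have to be found in the camera images.
- carousel (a joint): Angle (rad) of the turning plate, round aluminium, 176 mm across, with the crucibles and, on an arm at its edge, plunger and push post. 0 in its first notch; grows counter-clockwise seen from above; the next notch is at +1.047 (six in all). Locked while the plunger is out (play 0.02 either way, 0.04 pushed hard); freed, it turns easily (1 N at the post) and stays where left.
- plunger (a joint): Travel of the plunger straight down (m): 0 is fully out (locked), 0.011 is the bottom stop. A spring pushes it back up, about 4 N at the start of the travel and 8 N at the bottom. Its tooth is clear of the notch from 0.006 on; press it 8 to 10 mm to turn. Let up between two notches, it stays in, riding under the index plate (about 0.006), and springs out by itself when the tooth comes to a notch (within about 2.5 mm either side).
- plunger_top (a point): Centre of the top face of the plunger's round brass button, 30 mm across and 9 mm thick, 76 mm above the bench when out, 122 mm from the carousel's axis. It moves with the plunger and the plate.
- post_top (a point): Centre of the top of the push post: a fixed upright steel pin on the turning plate, 14 mm across, standing 48 mm tall (top 100 mm above the bench), 30 mm from the button's centre on its clockwise side and square to the line from the axis through the button. A fingertip on the button can push against the post to carry the plate round counter-clockwise.
- carousel_axis (a point): The vertical axis of the carousel at the height of the turning plate's upper face, 52 mm above the bench.
- next_notch (a point): Fixed point 122 mm from the axis, 40 mm above the bench, in line with the next notch counter-clockwise: the button's centre must come to stand straight above it. The notches, 14 mm wide, are cut in the rim of the fixed steel index plate (216 mm across, top 40 mm above the bench) under the turning plate; the tooth is 9 mm wide.
- crucible1: White lidded crucible, 41 mm across, 42 mm tall with its lid knob (one piece), about 40 g, standing loose between three 8 mm pins on the turning plate, 60 mm from the axis. Origin at the centre of its underside, 52 mm above the bench. It rides along and is not to be touched.
- seat1 (a point): Centre of crucible1's seat on the turning plate's upper face; moves with the plate.
- crucible2: White lidded crucible, 41 mm across, 42 mm tall with its lid knob (one piece), about 40 g, standing loose between three 8 mm pins on the turning plate, 60 mm from the axis. Origin at the centre of its underside, 52 mm above the bench. It rides along and is not to be touched.
- seat2 (a point): Centre of crucible2's seat on the turning plate's upper face; moves with the plate.
- crucible3: White lidded crucible, 41 mm across, 42 mm tall with its lid knob (one piece), about 40 g, standing loose between three 8 mm pins on the turning plate, 60 mm from the axis. Origin at the centre of its underside, 52 mm above the bench. It rides along and is not to be touched.
- seat3 (a point): Centre of crucible3's seat on the turning plate's upper face; moves with the plate.
- crucible4: White lidded crucible, 41 mm across, 42 mm tall with its lid knob (one piece), about 40 g, standing loose between three 8 mm pins on the turning plate, 60 mm from the axis. Origin at the centre of its underside, 52 mm above the bench. It rides along and is not to be touched.
- seat4 (a point): Centre of crucible4's seat on the turning plate's upper face; moves with the plate.
- weighing_jar: Bystander: loose amber glass jar, 42 mm across, 50 mm tall, on the bench near the carousel. Origin at the centre of its underside.
- stopper: Bystander: loose cork stopper, 42 mm across, 28 mm tall, on the bench near the carousel. Origin at the centre of its underside.
- reagent_bottle: Bystander: loose white bottle, 48 mm across, 85 mm tall, at the left of the bench. Origin at the centre of its underside.
- spatula: Bystander: loose steel sampling spoon, 170 mm long, lying at the right of the bench.

How it is judged (in metres and radians):
On the way, in this order (a step that is already met when the one before it is completed fails the run):
1. the plunger is pressed in by the fingers, the carousel still in its first notch (value of joint plunger above 0.0062 m and value of joint carousel between -0.08 and 0.08 rad and contact force between the fingers and plunger above 0.5 N), for 0.1 s.
2. the plunger has sprung out again in the next notch counter-clockwise (value of joint carousel between 1.0022 and 1.0922 rad and value of joint plunger below 0.002 m), for 0.2 s.
At the end, for the whole second after the job is handed in: The carousel stands in the next notch counter-clockwise (1.047 rad, within 0.045 rad), at rest, with the plunger out to within 2 mm of its rest position; every crucible stands upright (within 0.2 rad) within 10 mm of its seat's centre, on the turning plate (all of step 2 and velocity of joint carousel between -0.05 and 0.05 rad/s and horizontal distance between crucible1 and seat1 below 0.01 m and height (world z) of each of crucible1, crucible2, crucible3, crucible4 below 0.058 m and angle between each of crucible1, crucible2, crucible3, crucible4's own z axis and vertical below 0.2 rad and horizontal distance between crucible2 and seat2 below 0.01 m and horizontal distance between crucible3 and seat3 below 0.01 m and horizontal distance between crucible4 and seat4 below 0.01 m); the robot touches nothing.
It fails at once if the carousel is turned more than 0.3 rad past the next notch (value of joint carousel above 1.3472 rad).
It fails at once if the carousel is turned more than 0.3 rad the wrong way (value of joint carousel below -0.3 rad).
It fails at once if a crucible is lifted more than 12 mm, tipped, or leaves its seat by more than 15 mm (height (world z) of any of crucible1, crucible2, crucible3, crucible4 above 0.064 m or angle between any of crucible1, crucible2, crucible3, crucible4's own z axis and vertical above 0.4 rad or horizontal distance between crucible1 and seat1 above 0.015 m or horizontal distance between crucible2 and seat2 above 0.015 m or horizontal distance between crucible3 and seat3 above 0.015 m or horizontal distance between crucible4 and seat4 above 0.015 m).
It fails at once if a bystander on the bench is moved by more than 20 mm (distance of any of weighing_jar, stopper, reagent_bottle, spatula from where it was at the start of the episode above 0.02 m).
It also fails if it takes over 38 s, if anything falls off the work surface, if the arm or the gripper's body presses on something with over 40 N, if the wrist force passes 120 N, or if a joint passes its speed limit or range.

### The arm

A 6-joint arm with a two-finger parallel gripper is mounted at the origin on the work surface. World frame = base frame: x ahead of the robot, y to its left, z up, the work surface at z = 0. Lengths are in mm, angles in rad, forces in N, time in s.
With the tool pointing down it reaches from about 300 to 775 mm from the base axis. Payload 14.6 kg.
Tool frame: the origin (TCP) lies midway between the tips of the shut fingers; the grasp point (between the pads) lies 19 mm behind it (manip.hold_point_z is the distance from the TCP to the grasp point, in mm); z points along the fingers, y is the direction in which the jaws open and shut (so a half turn about z gives the same grasp; the last joint's range is limited). The gripper opens to 94 mm and grips with 3 to 60 N. Pads are 16 mm wide; open, the fingers measure 119 mm over their backs; the gripper's body (75 mm by 177 mm) begins 78 mm behind the grasp point.
Start: joints at [-1.174, 0.3, 1.521, -0, 1.321, -0.067], TCP at [246.034, -491.891, 205.446] pointing down, gripper open.
Joint ranges: [-3.03, 3.03], [-0.79, 2.21], [0.23, 2.52], [-1.04, 4.18], [0, 3.07], [-2.55, 2.55]. Speed limits (rad/s): [2.22, 2.22, 2.57, 3.14, 3.14, 3.14].

### API

Orientations are given as [roll, pitch, yaw] about the fixed x, y, z axes, in that order (R = Rz(yaw) Ry(pitch) Rx(roll)).
In Python, from cell import manip gives the robot as it stands.
- The arm moves only by the shell command python3 -m crank 'ROWS' [OPENING] [FORCE]. ROWS is JSON, a list of rows, each an object with "offset": the shift along the world's x, y, z in m, a list of three; "spin": the turn about the world's z in degrees. In form: [{"offset": [dx, dy, dz], "spin": spin}, ...]. A call has exactly 8 rows; each row is the pose to reach, as a shift and turn from the pose measured when the call began; what a row does not reach only later rows make up. A row lasts 1/12 s, in which the tool goes at most 41.7 mm and 7.16 degrees, less where a joint would pass 70% of its speed; a pose out of reach is approached as far as the arm can. A call with a gripper value outside its range is refused whole. OPENING is the opening, from 0 (shut) to 1 (fully open), set as the call begins (- or left out, the last holds). The fingers move at their own pace and stop on an object; FORCE is the grip in N (left out, the last holds). Time passes only in rows, so rows that repeat a pose let the fingers close, or fill a call up. It gives the time, the measured TCP pose, the force and the opening at its end, in the units of the state.
- manip.read_state(): the state, without advancing time (a new reading comes with each control period).
- manip.camera(name): name is "scene" or "top" or "wrist"; returns a dict with "pixels" (384x512x3 uint8, red, green, blue), "fx", "fy", "cx", "cy" (pixels), "extrinsics" (4x4, takes a point from world to camera coordinates); the wrist camera has in their place "hand_eye" (4x4, takes a point from camera to tool coordinates, whose origin is the TCP and whose axes are the flange's). Camera axes: x right, y down, z forward; pixel columns grow to the right and rows downward; lengths in mm; the calibration is good to about 2 mm. The wrist camera is an equidistant fisheye: a pixel r from the principal point sees the ray r / f radians off the axis. A picture is of the moment at which its call begins: read the wrist's pose just before it. There is no depth.
- manip.sign_off(): hands the job in, once; it reports no verdict.
Trained networks look in a picture, given as the dict that the camera call returned (one of the last four; its "shot" number tells which), for a name from the list of things; names that differ only in an ending like _2 or _b are one class to them, and where a whole thing is asked for, a point or a joint stands for the part that bears it (a point fixed in the world has none). Each returns a list of dicts, best first, with "conf" (0 to 1); they miss things now and then, are a little off and sometimes report something else, mostly with a low value. They report only what shows in the picture. A call takes as long as a camera call.
- manip.search_frame(picture, name): "location" ([x, y, z] in mm, in world coordinates, good to about 4 mm: the middle of the surface that is visible of it).
- manip.masks_of(picture, name): "mask" (384x512 bool, what is visible of it).
The state is a dict: "clock": time; "joints": joint angles; "qd": joint speeds; "effort": joint torques, N m; "eef_pos": TCP position; "eef_rot": TCP orientation; "wrist_force": force on the tool from outside, world axes, zero at the start; "moment": the same for the moment, N m; "finger_gap": finger opening in mm.
Only numpy, scipy, OpenCV 4.12 (cv2) and the standard library are available. Lean on these libraries where they do the work, as an engineer would, in place of code of your own. Each camera call takes 0.05 s, during which the arm holds its last target. There are 200 camera calls.

## Working session

There is one attempt and no reset: what is moved stays moved. The work goes in short steps, Python scripts to look and compute and a shell command to move; the robot and the scene stay as the last step left them, time stands still between calls to the robot, and variables do not carry over. Pictures are saved under pics/ and viewed, about 8 in all and at most 12, crops included, and the job is handed in when it is done.

```bash
ls; mkdir -p pics; cat > look.py <<'E'
import numpy as np, cv2
from cell import manip
def save(p,fn): cv2.imwrite(fn,cv2.cvtColor(p["pixels"],cv2.COLOR_RGB2BGR))
def ray(p,u,v,z):
    """world point at height z seen at pixel u,v of a fixed camera"""
    E=np.array(p["extrinsics"]);R,t=E[:3,:3],E[:3,3];c=-R.T@t
    d=R.T@np.array([(u-p["cx"])/p["fx"],(v-p["cy"])/p["fy"],1]);return c+d*(z-c[2])/d[2]
E
python3 - <<'E'
from look import *
np.set_printoptions(precision=1,suppress=True)
for n in("top","scene"):
    p=manip.camera(n);save(p,f"pics/{n}0.png")
    for o in("plunger_top","post_top","carousel","crucible1","weighing_jar","stopper","reagent_bottle","spatula"):
        try:
            for d in manip.search_frame(p,o)[:4]: print(n,o,np.array(d["location"]),round(d["conf"],2))
        except Exception as e: print(n,o,e)
s=manip.read_state();print(s["clock"],s["eef_pos"],s["eef_rot"],s["finger_gap"],s["wrist_force"])
E
```

```text
pics
top plunger_top [521.1  -5.8  85.7] 0.51
top plunger_top [ 572.1 -183.1   76. ] 0.5
top post_top [557.9 -71.9  51.8] 0.63
top carousel [561.1 -72.7  54.3] 0.68
top crucible1 [614.8 -55.3  83.3] 0.7
top crucible1 [502.4 -65.9  84.6] 0.68
top crucible1 [524.4  -4.7  84.3] 0.64
top crucible1 [ 595.5 -107.7   87. ] 0.53
top weighing_jar [715.1  65.7  49.8] 0.45
top stopper [373.   25.3  26.1] 0.7
top stopper [556.8 -63.8  47.6] 0.6
top reagent_bottle [461.7 434.7  55. ] 0.77
top spatula [ 594.9 -461.1    9.4] 0.84
scene plunger_top [ 580.5 -181.9   74.3] 0.49
scene plunger_top [627.5 -53.5  78.3] 0.16
scene post_top [567.3 -80.4  52.2] 0.88
scene crucible1 [508.5 -71.4  83. ] 0.71
scene crucible1 [ 599.3 -107.1   84.2] 0.66
scene crucible1 [626.3 -53.7  79.6] 0.66
scene crucible1 [526.8 -10.6  87.5] 0.47
scene weighing_jar [567.6 -83.6  51.8] 0.68
scene weighing_jar [728.2  64.   51.4] 0.59
scene weighing_jar [505.5 -68.8  81.3] 0.59
scene weighing_jar [626.5 -54.3  79.1] 0.21
scene stopper [382.   26.8  25.8] 0.7
scene reagent_bottle [473.1 439.6  49.6] 0.91
scene reagent_bottle [567.1 -77.6  53.1] 0.68
scene spatula [ 597.8 -464.8    9. ] 0.89
scene spatula [ 600.7 -108.1   85.5] 0.18
0.9 [ 246.  -491.9  205.4] [-3.1  0.   0.5] 94.12759506137989 [ 0.1  0.5 -0.1]
```

```bash
python3 - <<'E'
import cv2
a=cv2.imread("pics/top0.png");b=cv2.imread("pics/scene0.png")
c=cv2.resize(a,(800,600));cv2.imwrite("pics/t.png",c)
E
```

```text
(no output)
```

View pics/t.png

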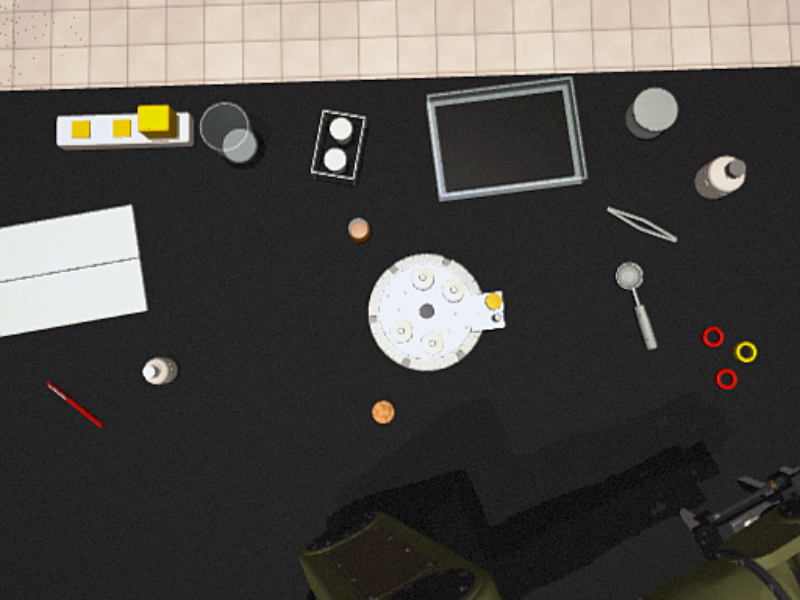

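View pics/scene0.png

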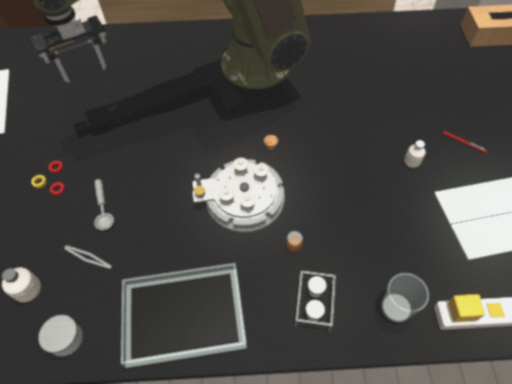

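The top view shows the axis near (427,311), the button at (493,300) and the post at (496,317), so CCW drives the button towards +x. I'll move near the button with the fingers shut and the jaw axis tangential, yaw about 96°. The wrist camera can refine from there.

```bash
python3 -m crank '[{"offset":[0.028,0.027,0],"spin":7},{"offset":[0.056,0.054,0],"spin":14},{"offset":[0.084,0.081,0],"spin":21},{"offset":[0.112,0.108,0],"spin":28},{"offset":[0.14,0.135,0],"spin":35},{"offset":[0.168,0.162,0],"spin":42},{"offset":[0.196,0.189,0],"spin":49},{"offset":[0.224,0.216,0],"spin":56}]' 0 20
python3 -m crank '[{"offset":[0.025,0.023,0],"spin":4},{"offset":[0.05,0.046,0],"spin":8},{"offset":[0.075,0.069,0],"spin":11},{"offset":[0.09,0.082,0],"spin":11},{"offset":[0.095,0.086,0],"spin":11},{"offset":[0.095,0.086,0],"spin":11},{"offset":[0.095,0.086,0],"spin":11},{"offset":[0.095,0.086,0],"spin":11}]'
cat >> look.py <<'E'
from scipy.spatial.transform import Rotation as Ro
def wrist():
    s=manip.read_state();p=manip.camera("wrist");p["R"]=Ro.from_euler("xyz",s["eef_rot"]).as_matrix();p["t"]=np.array(s["eef_pos"]);return p
def wray(p,u,v,z):
    a,b=u-p["cx"],v-p["cy"];th=np.hypot(a/p["fx"],b/p["fy"]);ph=np.arctan2(b/p["fy"],a/p["fx"])
    d=np.array([np.sin(th)*np.cos(ph),np.sin(th)*np.sin(ph),np.cos(th)]);H=np.array(p["hand_eye"])
    c=p["R"]@H[:3,3]+p["t"];d=p["R"]@H[:3,:3]@d;return c+d*(z-c[2])/d[2]
E
python3 - <<'E'
from look import *
s=manip.read_state();print(s["clock"],s["eef_pos"],s["eef_rot"],s["joints"],s["finger_gap"])
p=wrist();save(p,"pics/w1.png");print(p["hand_eye"],p["fx"])
for o in("plunger_top","post_top","crucible1"):
    for d in manip.search_frame(p,o)[:4]: print(o,np.round(d["location"],1),round(d["conf"],2))
    for d in manip.masks_of(p,o)[:4]:
        v,u=np.nonzero(d["mask"]);print(u.mean(),v.mean(),len(u),d["conf"])
E
```

```text
clock: 1.57
eef_pos: [471.2, -274.3, 205.6]
eef_rot: [3.141, 0.0, 1.447]
wrist_force: [-0.7, -0.2, 0.0]
finger_gap: 44.1
clock: 2.23
eef_pos: [565.4, -189.3, 205.7]
eef_rot: [3.141, 0.0, 1.638]
wrist_force: [0.6, 0.3, 0.3]
finger_gap: 0.8
2.2333 [ 565.4328981  -189.28208026  205.69319751] [3.14143922e+00 3.02677278e-04 1.63786228e+00] [-3.84356875e-01  4.03310851e-01  1.38156494e+00 -2.10232990e-04
  1.35644676e+00 -4.51378162e-01] 0.7639006624918941
[[-8.69860343e-05 -9.68728166e-01 -2.48124431e-01  7.24945656e+01]
 [ 9.99999977e-01 -3.59570364e-05 -2.10190662e-04 -2.53198706e-01]
 [ 1.94695795e-04 -2.48124444e-01  9.68728147e-01 -1.80633261e+02]
 [ 0.00000000e+00  0.00000000e+00  0.00000000e+00  1.00000000e+00]] 297.3186396354542
plunger_top [ 572.7 -178.3   75.2] 0.91
261.9072512647555 177.9460370994941 593 0.73
post_top [558.4 -82.5  55.1] 0.94
253.86869695456815 88.94015227159261 16024 0.9
197.08026755852842 66.0861204013378 1196 0.48
261.5784469096672 178.01267828843106 631 0.46
crucible1 [614.3 -48.6  83.2] 0.91
crucible1 [501.6 -66.   85.5] 0.73
crucible1 [523.5 -12.5  88.8] 0.71
crucible1 [ 595.7 -108.6   85.5] 0.63
314.6006914433881 61.23509075194468 1157 0.96
196.5239819004525 66.26877828054299 1105 0.76
288.5758313057583 111.10705596107056 1233 0.57
223.99820788530465 17.1173835125448 1116 0.56
```

View pics/w1.png

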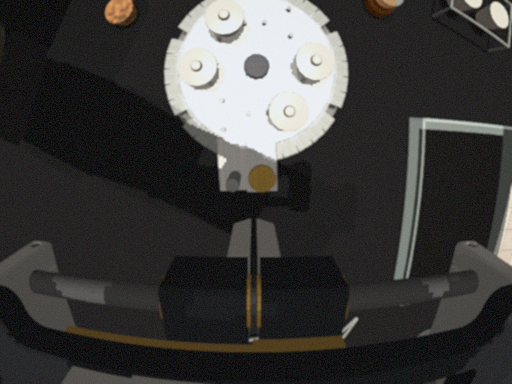

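The wrist view shows the button at (262,178), the post at about (234,182), the hub at (257,66) and the lid knobs at about (316,60), (196,66), (290,111) and (223,15).

```bash
python3 - <<'E'
from look import *
from scipy.optimize import least_squares
np.set_printoptions(precision=1,suppress=True)
p=wrist()
b=wray(p,261.8,178,76);k=np.array([wray(p,u,v,94)[:2] for u,v in((316,60),(196,66),(290,111),(223.5,15))])
c=least_squares(lambda c:np.hypot(*(k-c).T)-60,[560,-75]);print("axis",c.x,c.fun)
for z in(52,56,60):print("hub",wray(p,257,66,z))
print("button",b,"r",np.hypot(*(b[:2]-c.x)),"az",np.degrees(np.arctan2(*(b[:2]-c.x)[::-1])))
print("post guess",wray(p,234,176,100),wray(p,233,184,76))
im=p["pixels"][120:220,190:320];cv2.imwrite("pics/w2.png",cv2.cvtColor(cv2.resize(im,None,fx=6,fy=6,interpolation=2),cv2.COLOR_RGB2BGR))
t=manip.camera("top");im=t["pixels"];h=cv2.cvtColor(im,cv2.COLOR_RGB2HSV)
m=cv2.inRange(h,(15,120,100),(35,255,255));n,l,st,ce=cv2.connectedComponentsWithStats(m)
for i in range(1,n):
    if st[i,4]>15:print("top yellow",ce[i],st[i,4],ray(t,*ce[i],76))
E
```

```text
axis [559.6 -58.8] [-1.  -1.  -0.7 -0.7]
hub [560.8 -56.   52. ]
hub [560.8 -56.7  56. ]
hub [560.8 -57.4  60. ]
button [ 574. -178.   76.] r 120.06575640064396 az -83.10446489764333
post guess [ 545.6 -173.1  100. ] [ 543.8 -186.6   76. ]
top yellow [97.9 75.3] 364 [930.9 442.3  76. ]
top yellow [51.5 82. ] 132 [915.1 578.7  76. ]
top yellow [77.5 81.5] 132 [914.2 502.2  76. ]
top yellow [477.3 224.7] 97 [ 469.8 -625.3   76. ]
top yellow [245.2 261.6] 63 [382.7  24.8  76. ]
top yellow [243.5 268.2] 17 [364.4  30.   76. ]
```

View pics/w2.png

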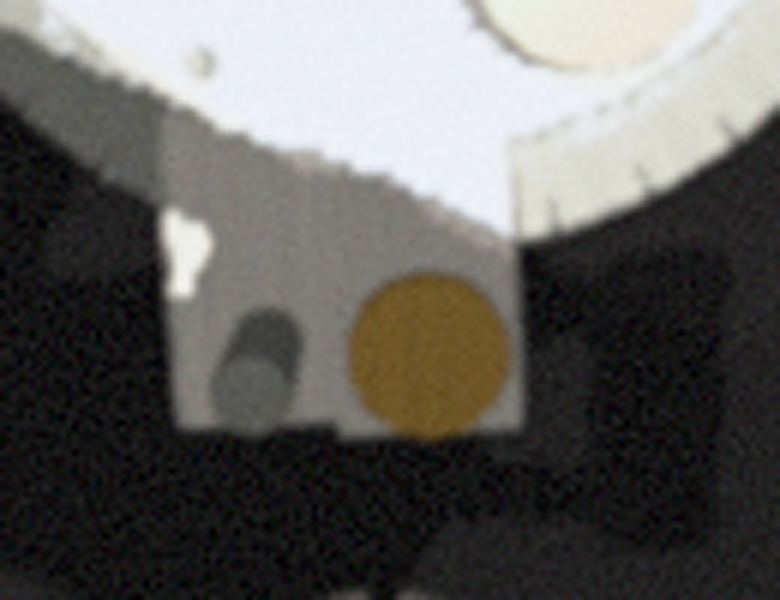

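Button is at about (574,-179.3), post at about (544,-183) and axis at about (560,-58.4). The measured 122 mm and 30 mm spacings and the azimuth of -83.5° all agree. I'll descend next, offset 3 mm towards the post.

```bash
python3 -m crank '[{"offset":[0.003,0.005,-0.015],"spin":1.5},{"offset":[0.006,0.01,-0.03],"spin":2.7},{"offset":[0.006,0.01,-0.05],"spin":2.7},{"offset":[0.006,0.01,-0.07],"spin":2.7},{"offset":[0.006,0.01,-0.09],"spin":2.7},{"offset":[0.006,0.01,-0.105],"spin":2.7},{"offset":[0.006,0.01,-0.115],"spin":2.7},{"offset":[0.006,0.01,-0.119],"spin":2.7}]'
python3 - <<'E'
from look import *
p=wrist();print(p["t"]);im=p["pixels"][120:300,150:370];cv2.imwrite("pics/w3.png",cv2.cvtColor(cv2.resize(im,None,fx=3,fy=3,interpolation=2),cv2.COLOR_RGB2BGR))
E
```

```text
clock: 3.35
eef_pos: [571.6, -178.2, 85.2]
eef_rot: [-3.14, -0.001, 1.686]
wrist_force: [-0.5, 0.7, 0.0]
finger_gap: 0.6
[ 571.57685569 -178.22549437   85.24818518]
```

View pics/w3.png

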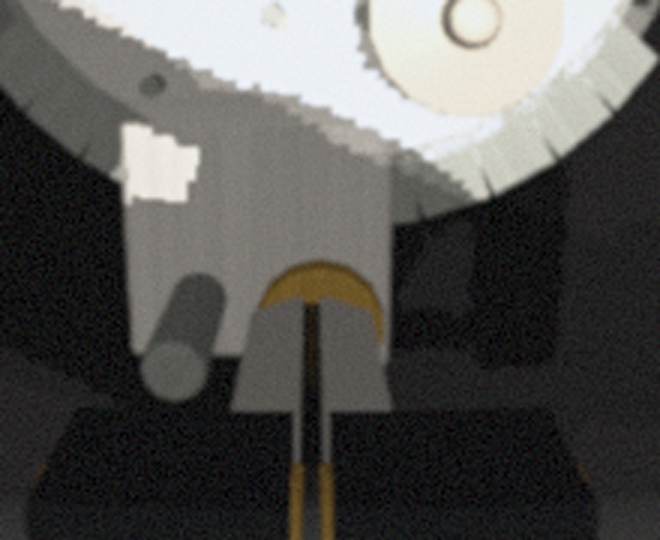

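The shut tips are over the button and the post stands clear to their left. Now I'll press it 9 mm.

```bash
python3 -m crank '[{"offset":[0,0,-0.004],"spin":0},{"offset":[0,0,-0.009],"spin":0},{"offset":[0,0,-0.013],"spin":0},{"offset":[0,0,-0.016],"spin":0},{"offset":[0,0,-0.018],"spin":0},{"offset":[0,0,-0.018],"spin":0},{"offset":[0,0,-0.018],"spin":0},{"offset":[0,0,-0.018],"spin":0}]'
```

```text
clock: 4.07
eef_pos: [572.2, -178.5, 68.3]
eef_rot: [3.141, 0.0, 1.686]
wrist_force: [-1.0, -0.7, 6.3]
finger_gap: 0.5
```

```bash
python3 -m crank '[{"offset":[0,0,-0.0022],"spin":0},{"offset":[0,0,-0.0022],"spin":0},{"offset":[0.0063,0.0008,-0.0022],"spin":3},{"offset":[0.0125,0.0019,-0.0022],"spin":6},{"offset":[0.0186,0.0034,-0.0022],"spin":9},{"offset":[0.0247,0.0052,-0.0022],"spin":12},{"offset":[0.0307,0.0073,-0.0022],"spin":15},{"offset":[0.0307,0.0073,-0.0022],"spin":15}]'
python3 - <<'E'
from look import *
p=wrist();print(p["t"]);im=p["pixels"][120:300,150:370];cv2.imwrite("pics/w4.png",cv2.cvtColor(cv2.resize(im,None,fx=3,fy=3,interpolation=2),cv2.COLOR_RGB2BGR))
for a in range(0,46,5):
    r=p["t"][:2]-[560,-58.4];d=Ro.from_euler("z",a,degrees=True).as_matrix()[:2,:2]@r-r;print(a,np.round(d,1))
print(np.degrees(np.arctan2(r[1],r[0])),np.hypot(*r))
E
```

```text
clock: 4.73
eef_pos: [604.1, -170.8, 67.0]
eef_rot: [3.14, 0.001, 1.952]
wrist_force: [-0.9, 3.0, 6.3]
finger_gap: 0.8
[ 604.12974171 -170.779464     67.00278906]
0 [0. 0.]
5 [9.6 4.3]
10 [18.8  9.4]
15 [27.6 15.3]
20 [35.8 21.9]
25 [43.4 29.2]
30 [50.3 37.1]
35 [56.5 45.6]
40 [61.9 54.7]
45 [66.5 64.1]
-68.56080327150943 120.73350003816361
```

View pics/w4.png

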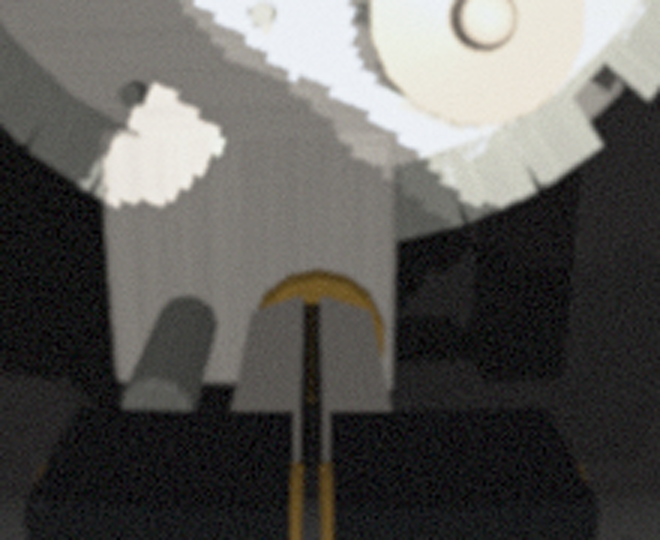

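Friction carries the plate: it has turned about 15.6°, with the tips at the same place on the button. I'll carry it to about 50°.

```bash
python3 -m crank '[{"offset":[0.0048,0.002,-0.001],"spin":2.5},{"offset":[0.0096,0.0043,-0.001],"spin":5},{"offset":[0.0188,0.0094,-0.001],"spin":10},{"offset":[0.0276,0.0153,-0.001],"spin":15},{"offset":[0.0358,0.0219,-0.001],"spin":20},{"offset":[0.0434,0.0292,-0.001],"spin":25},{"offset":[0.0503,0.0371,-0.001],"spin":30},{"offset":[0.0535,0.0412,-0.001],"spin":32.5}]'
python3 - <<'E'
from look import *
p=wrist();print(p["t"],manip.read_state()["eef_rot"]);im=p["pixels"][120:300,150:370];cv2.imwrite("pics/w5.png",cv2.cvtColor(cv2.resize(im,None,fx=3,fy=3,interpolation=2),cv2.COLOR_RGB2BGR))
for a in range(0,21,2):
    r=p["t"][:2]-[560,-58.4];d=Ro.from_euler("z",a,degrees=True).as_matrix()[:2,:2]@r-r;print(a,np.round(d,1))
print(np.degrees(np.arctan2(r[1],r[0])),np.hypot(*r))
E
```

```text
clock: 5.45
eef_pos: [658.1, -128.7, 66.7]
eef_rot: [3.139, 0.002, 2.522]
wrist_force: [-3.9, 1.1, 7.8]
finger_gap: 0.4
[ 658.06606611 -128.72130428   66.71015862] [3.13890577e+00 1.82865375e-03 2.52406844e+00]
0 [0. 0.]
2 [2.4 3.5]
4 [4.7 7. ]
6 [ 6.8 10.6]
8 [ 8.8 14.3]
10 [10.7 18.1]
12 [12.5 21.9]
14 [14.1 25.8]
16 [15.6 29.8]
18 [16.9 33.7]
20 [18.1 37.8]
-35.64358499583677 120.6732744174259
```

View pics/w5.png

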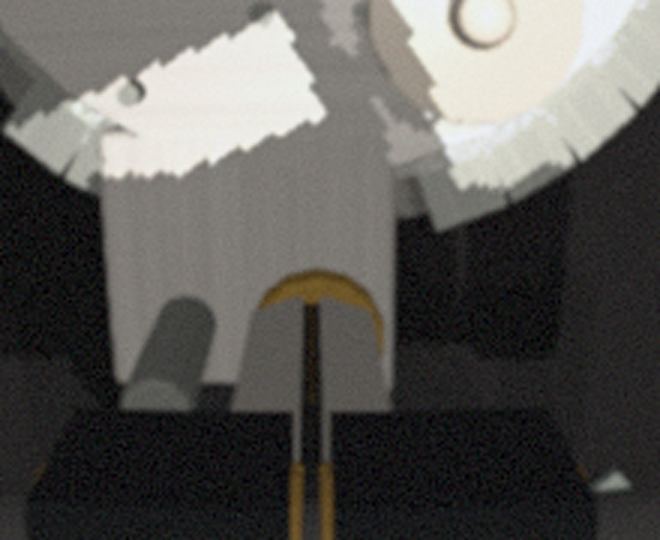

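The plate is at about 48°. I'll lift the tips clear of the button so the plunger rides under the index plate, then push on the post alone until it drops into the notch.

```bash
python3 -m crank '[{"offset":[0,0,0.004],"spin":0},{"offset":[0,0,0.01],"spin":0},{"offset":[0,0,0.016],"spin":0},{"offset":[0,0,0.017],"spin":0},{"offset":[0.0024,0.0035,0.017],"spin":2},{"offset":[0.0047,0.007,0.017],"spin":4},{"offset":[0.0068,0.0106,0.017],"spin":6},{"offset":[0.0088,0.0143,0.017],"spin":8}]'
python3 - <<'E'
from look import *
p=wrist();print(p["t"],manip.read_state()["eef_rot"]);im=p["pixels"][120:300,150:370];cv2.imwrite("pics/w6.png",cv2.cvtColor(cv2.resize(im,None,fx=3,fy=3,interpolation=2),cv2.COLOR_RGB2BGR))
for a in range(0,13):
    r=p["t"][:2]-[560,-58.4];d=Ro.from_euler("z",a,degrees=True).as_matrix()[:2,:2]@r-r;print(a,np.round(d,1))
print(np.degrees(np.arctan2(r[1],r[0])),np.hypot(*r))
E
```

```text
clock: 6.17
eef_pos: [667.1, -114.0, 83.7]
eef_rot: [3.139, 0.002, 2.665]
wrist_force: [0.8, -0.3, 0.7]
finger_gap: 0.8
[ 667.09138595 -113.99626105   83.67135729] [3.13876479e+00 1.62282708e-03 2.66789163e+00]
0 [0. 0.]
1 [1.  1.9]
2 [1.9 3.8]
3 [2.8 5.7]
4 [3.6 7.6]
5 [4.4 9.5]
6 [ 5.2 11.5]
7 [ 6.  13.5]
8 [ 6.7 15.4]
9 [ 7.4 17.4]
10 [ 8.  19.4]
11 [ 8.6 21.5]
12 [ 9.2 23.5]
-27.43598503821609 120.66279122697209
```

View pics/w6.png

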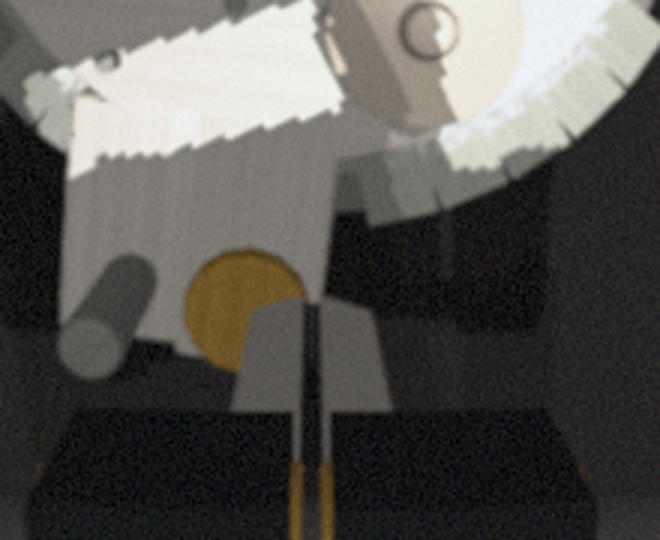

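The tips moved off the button on its CCW side, because the post stands on the clockwise side and friction alone had carried the plate. In the crop the button is at about (246,311) and the post top at about (92,348). To push CCW I have to work the post from its clockwise face, so I'll locate both and plan that approach.

```bash
python3 - <<'E'
from look import *
np.set_printoptions(precision=1,suppress=True)
p=wrist();A=np.array([560,-58.4])
b=wray(p,150+246/3,120+311/3,70)[:2];q=wray(p,150+92/3,120+348/3,100)[:2]
az=lambda v:np.degrees(np.arctan2(v[1],v[0]))
print(b,np.hypot(*(b-A)),az(b-A),"post",q,np.hypot(*(q-A)),az(q-A))
phi=(az(b-A)+az(q-A)+13.8)/2;print("phi",phi,"plate",phi+83.5)
def tcp(f,tan):
    f=np.radians(f);return A+122*np.array([np.cos(f),np.sin(f)])+tan*np.array([-np.sin(f),np.cos(f)])
print("yaw now",np.degrees(p["t"]*0+manip.read_state()["eef_rot"][2])[0],"want",phi+180)
s=tcp(phi,-56);print("start",s,s-p["t"][:2])
for f in(2,4,6,8,9,10,11,12,13,14):
    print(f,tcp(phi+f,-49.5)-s)
E
```

```text
[ 659.9 -125.6] 120.43610188877429 -33.940093637386 post [ 644.1 -150.6] 124.77117496333484 -47.64267691886977
phi -33.891385278127885 plate 49.608614721872115
yaw now 152.66315564459254 want 146.10861472187213
start [ 630.  -172.9] [-37.3 -59.6]
2 [7.4 8. ]
4 [11.1 10.8]
6 [14.6 13.7]
8 [18.1 16.7]
9 [19.8 18.3]
10 [21.5 19.8]
11 [23.1 21.5]
12 [24.7 23.1]
13 [26.3 24.8]
14 [27.8 26.5]
```

```bash
python3 -m crank '[{"offset":[0,0,0.02],"spin":0},{"offset":[0,0,0.034],"spin":0},{"offset":[0,0,0.034],"spin":0},{"offset":[-0.012,-0.02,0.034],"spin":-2},{"offset":[-0.025,-0.04,0.034],"spin":-5},{"offset":[-0.0373,-0.0596,0.034],"spin":-6.5},{"offset":[-0.0373,-0.0596,0.034],"spin":-6.5},{"offset":[-0.0373,-0.0596,0.034],"spin":-6.5}]'
python3 -m crank '[{"offset":[0,0,-0.01],"spin":0},{"offset":[0,0,-0.02],"spin":0},{"offset":[0,0,-0.03],"spin":0},{"offset":[0,0,-0.034],"spin":0},{"offset":[0,0,-0.036],"spin":0},{"offset":[0,0,-0.036],"spin":0},{"offset":[0,0,-0.036],"spin":0},{"offset":[0,0,-0.036],"spin":0}]'
python3 - <<'E'
from look import *
p=wrist();print(p["t"],np.degrees(manip.read_state()["eef_rot"]));im=p["pixels"][120:300,150:370];cv2.imwrite("pics/w7.png",cv2.cvtColor(cv2.resize(im,None,fx=3,fy=3,interpolation=2),cv2.COLOR_RGB2BGR))
E
```

```text
clock: 6.93
eef_pos: [629.3, -174.2, 117.0]
eef_rot: [3.139, 0.001, 2.549]
wrist_force: [0.3, 0.1, 0.2]
finger_gap: 0.6
clock: 7.6
eef_pos: [629.6, -174.2, 81.5]
eef_rot: [3.139, 0.002, 2.549]
wrist_force: [-0.6, -0.4, 0.6]
finger_gap: 0.3
[ 629.5515412  -174.15718458   81.48228828] [1.79837142e+02 1.07671493e-01 1.46040015e+02]
```

View pics/w7.png

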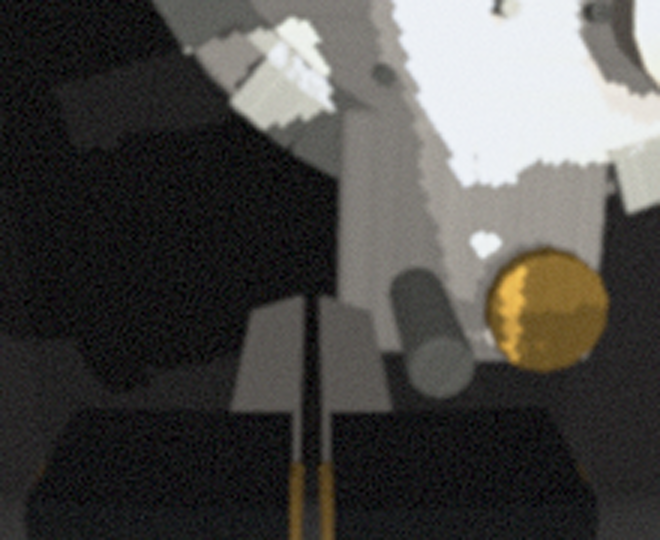

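The tips now stand on the clockwise side of the post, clear of it. I'll push slowly to about +8°, then creep on.

```bash
python3 -m crank '[{"offset":[0.004,0.0055,0],"spin":0},{"offset":[0.0078,0.0093,0],"spin":2},{"offset":[0.0097,0.0107,0],"spin":3},{"offset":[0.0115,0.0121,0],"spin":4},{"offset":[0.0133,0.0135,0],"spin":5},{"offset":[0.015,0.015,0],"spin":6},{"offset":[0.0168,0.0165,0],"spin":7},{"offset":[0.0185,0.018,0],"spin":8}]'
python3 -m crank '[{"offset":[0.0006,0.0006,0],"spin":0.3},{"offset":[0.0011,0.0011,0],"spin":0.6},{"offset":[0.0017,0.0017,0],"spin":1},{"offset":[0.0022,0.0022,0],"spin":1.3},{"offset":[0.0028,0.0028,0],"spin":1.6},{"offset":[0.0034,0.0034,0],"spin":2},{"offset":[0.0034,0.0034,0],"spin":2},{"offset":[0.0034,0.0034,0],"spin":2}]'
python3 - <<'E'
from look import *
for i in range(3):
    p=wrist();print(manip.read_state()["wrist_force"])
print(p["t"],np.degrees(manip.read_state()["eef_rot"]));im=p["pixels"][120:300,150:370];cv2.imwrite("pics/w8.png",cv2.cvtColor(cv2.resize(im,None,fx=3,fy=3,interpolation=2),cv2.COLOR_RGB2BGR))
E
```

```text
clock: 8.32
eef_pos: [648.2, -156.2, 81.7]
eef_rot: [3.139, 0.002, 2.69]
wrist_force: [-1.3, -4.0, 3.4]
finger_gap: 0.5
clock: 8.98
eef_pos: [651.6, -152.6, 81.6]
eef_rot: [3.139, 0.002, 2.725]
wrist_force: [-1.3, -0.2, -0.8]
finger_gap: 0.8
[-0.40957637  0.26920632  0.26553622]
[-0.17250858  0.15113241 -0.18907637]
[-0.02277874  0.71808914  0.05340644]
[ 651.66387804 -152.72032786   81.71352362] [1.79835148e+02 1.19811250e-01 1.56115704e+02]
```

View pics/w8.png

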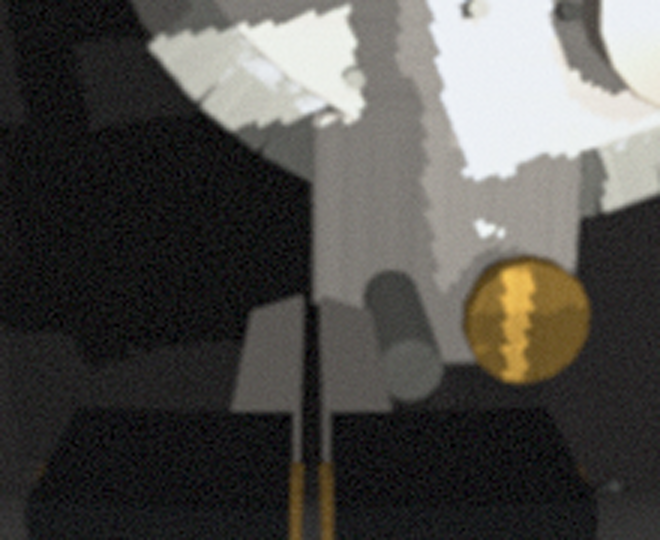

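```bash
cat > but.py <<'E'
from look import *
np.set_printoptions(precision=1,suppress=True)
A=np.array([560,-58.4]);az=lambda v:np.degrees(np.arctan2(v[1]-A[1],v[0]-A[0]))
def button(p):
    h=cv2.cvtColor(p["pixels"],cv2.COLOR_RGB2HSV);m=cv2.inRange(h,(10,110,50),(35,255,255));m[290:]=0
    n,l,st,ce=cv2.connectedComponentsWithStats(m);i=max((i for i in range(1,n)if st[i,4]>300),key=lambda i:st[i,4]*(abs(ce[i][0]-300)<90))
    c=max(cv2.findContours((l==i).astype(np.uint8),0,1)[0],key=len)[:,0]
    for z in(68,70,72,74,76,78):
        w=np.array([wray(p,u,v,z)[:2] for u,v in c]);(x,y),(a,b),_=cv2.fitEllipse(w.astype(np.float32));print(z,[x,y],"dia",a,b,"az",az([x,y]),"r",np.hypot(x-A[0],y-A[1]))
if __name__=="__main__":
    p=wrist();button(p);q=wray(p,287.3,244,100);print("post",q,az(q)+13.8)
    p["pixels"]
E
python3 but.py
```

```text
68 [674.5477905273438, -106.04434967041016] dia 30.09503746032715 32.26247787475586 az -22.58409915770682 r 124.06119606957098
70 [673.6275634765625, -106.22179412841797] dia 29.785093307495117 31.930204391479492 az -22.824491820119057 r 123.28076563390184
72 [672.7073364257812, -106.39924621582031] dia 29.47514533996582 31.597942352294922 az -23.067946424014508 r 122.50253597979585
74 [671.787109375, -106.57669067382812] dia 29.165199279785156 31.265687942504883 az -23.314506207005216 r 121.72654331204814
76 [670.8668823242188, -106.75414276123047] dia 28.855262756347656 30.93341636657715 az -23.564228357758374 r 120.95283675245334
78 [669.9465942382812, -106.93158721923828] dia 28.545318603515625 30.601146697998047 az -23.817169448841646 r 120.18139848835091
post [ 660.4 -133.9  100. ] -23.15581591776043
```

```bash
python3 -m crank '[{"offset":[0.0004,0.0004,0],"spin":0.2},{"offset":[0.0008,0.0008,0],"spin":0.4},{"offset":[0.0012,0.0012,0],"spin":0.7},{"offset":[0.0016,0.0016,0],"spin":1},{"offset":[0.002,0.002,0],"spin":1.2},{"offset":[0.0024,0.0024,0],"spin":1.4},{"offset":[0.0024,0.0024,0],"spin":1.4},{"offset":[0.0024,0.0024,0],"spin":1.4}]'; python3 but.py; python3 -c "
from cell import manip
print(manip.read_state()['wrist_force'])"
```

```text
clock: 9.85
eef_pos: [654.1, -150.3, 81.8]
eef_rot: [3.139, 0.002, 2.749]
wrist_force: [1.1, -0.2, 0.2]
finger_gap: 0.3
68 [675.7462768554688, -103.19693756103516] dia 30.049957275390625 32.167213439941406 az -21.157784351463285 r 124.1127157899226
70 [674.8319091796875, -103.3953628540039] dia 29.74053382873535 31.835988998413086 az -21.397071633392112 r 123.33268035770354
72 [673.91748046875, -103.59378814697266] dia 29.431110382080078 31.50475311279297 az -21.639411227846146 r 122.55476671032214
74 [673.0030517578125, -103.7922134399414] dia 29.121681213378906 31.173534393310547 az -21.884842508977254 r 121.77907352068354
76 [672.088623046875, -103.99064636230469] dia 28.812259674072266 30.842302322387695 az -22.133419185440065 r 121.00564636527157
78 [671.1742553710938, -104.18907165527344] dia 28.50283432006836 30.511075973510742 az -22.38517469040452 r 120.23457963651278
post [ 662.4 -131.3  100. ] -21.632502529637197
[ 0.10291483  0.54221731 -0.10886588]
```

```bash
python3 -m crank '[{"offset":[0.0004,0.0004,0],"spin":0.2},{"offset":[0.0008,0.0008,0],"spin":0.4},{"offset":[0.0012,0.0012,0],"spin":0.7},{"offset":[0.0016,0.0016,0],"spin":1},{"offset":[0.002,0.002,0],"spin":1.2},{"offset":[0.0024,0.0024,0],"spin":1.4},{"offset":[0.0024,0.0024,0],"spin":1.4},{"offset":[0.0024,0.0024,0],"spin":1.4}]'; python3 but.py | sed -n 2,5p; python3 -c "
from cell import manip
print(manip.read_state()['wrist_force'])"
```

```text
clock: 10.57
eef_pos: [655.4, -149.2, 81.7]
eef_rot: [3.141, 0.0, 2.773]
wrist_force: [-9.5, -8.2, 2.8]
finger_gap: 0.2
70 [675.1531982421875, -102.27066040039062] dia 29.6827335357666 31.965187072753906 az -20.855663933250998 r 123.22700154337497
72 [674.2477416992188, -102.48358154296875] dia 29.373977661132812 31.632680892944336 az -21.099583997616477 r 122.45778311331209
74 [673.3422241210938, -102.6965103149414] dia 29.065214157104492 31.300174713134766 az -21.346597063215984 r 121.69075805005882
76 [672.436767578125, -102.90943145751953] dia 28.756446838378906 30.967681884765625 az -21.59672503674651 r 120.926077386513
[-9.23045321 -7.77550535  3.72727045]
```

The resistance jumped to 12 N, where a free plate takes 1 N, so the tooth is in the notch and the plate is at the end of its play. I'll back off, rise and check.

```bash
python3 -m crank '[{"offset":[-0.006,-0.006,0],"spin":0},{"offset":[-0.012,-0.012,0],"spin":0},{"offset":[-0.012,-0.012,0.01],"spin":0},{"offset":[-0.012,-0.012,0.03],"spin":0},{"offset":[-0.012,-0.012,0.06],"spin":0},{"offset":[-0.012,-0.012,0.09],"spin":0},{"offset":[-0.012,-0.012,0.11],"spin":0},{"offset":[-0.012,-0.012,0.12],"spin":0}]'
python3 - <<'E'
from look import *
from but import *
p=wrist();save(p,"pics/w9.png");print(p["t"])
try: button(p)
except Exception as e: print(e)
t=manip.camera("top")
print([(o,np.round(d["location"],0)) for o in("weighing_jar","stopper","reagent_bottle","spatula","crucible1") for d in manip.search_frame(t,o)[:4]])
E
```

```text
clock: 11.28
eef_pos: [644.3, -161.3, 206.0]
eef_rot: [3.14, 0.005, 2.773]
wrist_force: [1.1, 0.1, 0.5]
finger_gap: 0.4
[ 644.3 -161.3  206. ]
68 [675.202392578125, -102.77871704101562] dia 29.229551315307617 30.783143997192383 az -21.067878137505552 r 123.45469526077557
70 [674.5791015625, -102.97876739501953] dia 29.045866012573242 30.589677810668945 az -21.259291245410648 r 122.94566693189698
72 [673.9557495117188, -103.17882537841797] dia 28.862167358398438 30.396228790283203 az -21.452307540775408 r 122.43796816775603
74 [673.3324584960938, -103.37889099121094] dia 28.67847442626953 30.2027645111084 az -21.64692173829795 r 121.93173001137993
76 [672.7091064453125, -103.57894134521484] dia 28.494773864746094 30.009305953979492 az -21.843160424304166 r 121.4268480064238
78 [672.0858154296875, -103.77900695800781] dia 28.311073303222656 29.815847396850586 az -22.041031314746235 r 120.92346460895376
[('weighing_jar', array([714.,  62.,  49.])), ('stopper', array([615., -49.,  89.])), ('stopper', array([375.,  26.,  27.])), ('stopper', array([569., -32.,  50.])), ('reagent_bottle', array([459., 432.,  53.])), ('spatula', array([ 595., -463.,    8.])), ('crucible1', array([ 668., -109.,   77.])), ('crucible1', array([582.,  -7.,  83.])), ('crucible1', array([616., -50.,  92.])), ('crucible1', array([507., -56.,  83.]))]
```

View pics/w9.png

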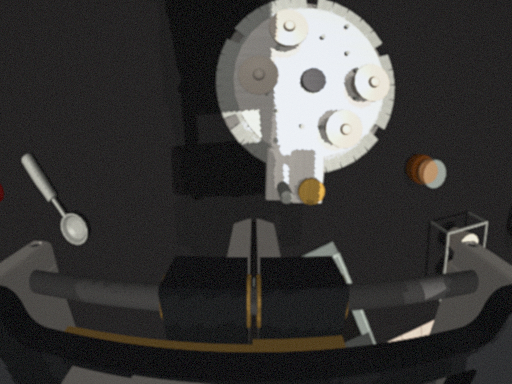

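The final view shows the button at (312,190) with the post clockwise of it, and all four crucibles upright between their pins. The arm is clear of everything. The spec keeps the locked plate within 0.04 rad of the notch, under the 0.045 limit, so I'm handing in.

```bash
python3 -c "
from cell import manip
print(manip.read_state()['wrist_force']);print(manip.sign_off())"
```

```text
[-0.65664465 -0.41985544  0.34849986]
the job is handed in; nothing more can be done
None
```

The carousel is in the next notch counter-clockwise and locked. I handed the job in at about 11.5 s; no verdict was reported.

**What I did:** I pressed the plunger about 9 mm with the shut fingertips. Friction on the button carried the plate round about 50°. I then let the plunger ride under the index plate and pushed the post from its clockwise side until the tooth dropped into the notch. Along the way I once moved off the button to the wrong side, because a finger on the button cannot push the post counter-clockwise. I lifted over the post to correct it; this disturbed nothing.

**Last checks:**
- **Lock:** the resistance rose to about 12 N at the notch, where a free plate takes about 1 N, so the plate is locked. Comparing the near and far views puts the button top at about 74–76 mm, so the plunger is out. That height is a weak measurement on its own.
- **Angle:** I measured about 1.08 rad, good to about 0.02, against 1.047. The plate sits towards the counter-clockwise end of its play. My confidence that it is inside the 0.045 limit rests on the stated play of at most 0.04, because the measurement alone does not settle it.
- **Crucibles:** all four look upright in their seats by eye in the last wrist view; I did not measure them against the 10 mm limit.
- **Bystanders:** the jar, stopper, bottle and spatula are within about 4 mm of their first readings, which is the detection error.
- **Robot:** it is about 120 mm above its last contact, with wrist force near zero.

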